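# Set two round-bottom flasks down into their heating mantles

### The arm

A 6-joint arm with a two-finger parallel gripper is mounted at the origin on the work surface. World frame = base frame: x ahead of the robot, y to its left, z up, the work surface at z = 0. Lengths are in m, angles in rad, forces in N, time in s.
With the tool pointing down it reaches from about 0.35 to 0.85 m from the base axis. Payload 8.1 kg.
Tool frame: the origin (TCP) lies at the very end of the fingers, on their centre line; the grasp point (between the pads) lies manip.grip_depth behind it (manip.grip_depth is the distance from the TCP to the grasp point, in m); z points along the fingers, y is the line along which they close (so a half turn about z gives the same grasp; the last joint's range is limited). The gripper opens to 93 mm and grips with 3 to 60 N. Pads are 15 mm wide; open, the fingers measure 128 mm over their backs; the gripper's body (75 mm by 188 mm) begins 65 mm behind the grasp point.
Start: joints at [-0.085, 0.13, 1.488, -0, 1.523, -0.085], TCP at [0.6, 0, 0.219] pointing down, gripper open.
Joint ranges: [-2.96, 2.96], [-0.89, 2.26], [0.02, 2.5], [-1.34, 4.48], [0, 2.73], [-2.66, 2.66]. Speed limits (rad/s): [2.39, 2.39, 2.79, 3.14, 3.14, 3.14].

### API

Orientations are given as [roll, pitch, yaw] about the fixed x, y, z axes, in that order (R = Rz(yaw) Ry(pitch) Rx(roll)).
In Python, from bench import manip gives the robot as it stands.
- The arm moves only by the tool play_rows, never from a script. Its argument "increments" is a list of rows, each an object with "gripper": the opening, from 0 (shut) to 1 (fully open); "dp": the shift along the tool's x, y, z in mm, a list of three; "delta_rot": the turn, a rotation vector about the tool's x, y, z in rad, a list of three. In form: [{"gripper": gripper, "dp": [tx, ty, tz], "delta_rot": [wx, wy, wz]}, ...]. A call has 1 to 10 rows; each row shifts and turns the commanded pose from where the row before left it, along the tool's axes as they then stand; what a row does not reach is not made up. A row lasts 1/12 s, in which the tool goes at most 41.7 mm and 7.16 degrees, less where a joint would pass 70% of its speed; a pose out of reach is approached as far as the arm can. A call is refused whole if a number of a shift passes 41.7 or a number of a turn 0.125, either way. A call with a gripper value outside its range is refused whole. The fingers move at their own pace and stop on an object; "force" is the grip in N (left out, the last holds). Time passes only in rows, so rows that do not move let the fingers close. It gives the time, the measured TCP pose, the force, the opening and the grip force at its end, in the units of the state.
- manip.read_state(): the state, without advancing time (a new reading comes with each control period).
- manip.camera(name): name is "scene" or "side" or "wrist"; returns a dict with "img" (400x640x3 uint8, blue, green, red), "fx", "fy", "cx", "cy" (pixels), "k1" (the pictures are not rectified: a ray, as slopes to the right and down, at radius r is drawn at 1 + k1 r^2 times it, then the intrinsics apply), "R" (3x3) and "t" (3): a world point X has camera coordinates R X + t; the wrist camera has in their place "tool_from_camera" (4x4, takes a point from camera to tool coordinates, whose origin is the TCP and whose axes are the flange's). Camera axes: x right, y down, z forward; pixel columns grow to the right and rows downward; lengths in m; the calibration is good to about 2 mm. A picture is of the moment at which its call begins: read the wrist's pose just before it. There is no depth.
- manip.job_done(): hands the job in; it is judged then, once.
Trained networks look in a picture, given as the dict that the camera call returned (one of the last four; its "shot" number tells which), for a name from the list of things; names that differ only in an ending like _2 or _b are one class to them, and where a whole thing is asked for, a point or a joint stands for the part that bears it (a point fixed in the world has none). Each returns a list of dicts, best first, with "confidence" (0 to 1); they miss things now and then, are a little off and sometimes report something else, mostly with a low value. They report only what shows in the picture. A call takes as long as a camera call. They do not tell look-alikes from the thing itself.
- manip.trace(target, picture): "pixels" (400x640 bool, what is visible of it) and "centre" ([column, row] as shares, 0 to 1, of the picture: columns of its width, rows of its height, amid what is visible of it).
- manip.spot_point(target, picture): "centre" ([column, row] as shares, 0 to 1, of the picture: columns of its width, rows of its height: a listed point, or the origin of a listed thing).
The state is a dict: "time": time; "joints": joint angles; "qd": joint speeds; "tau": joint torques, N m; "tcp_pos": TCP position; "orientation": TCP orientation; "force": force on the tool from outside, world axes, zero at the start; "ft_torque": the same for the moment, N m; "gripper_width": opening from 0.0 (shut) to 1.0 (fully open); "finger_force": force on a finger pad.
Only numpy, scipy, OpenCV 4.12 (cv2) and the standard library are available. Lean on these libraries where they do the work, as an engineer would, in place of code of your own. Each camera call takes 0.05 s, during which the arm holds its last target. There are 200 camera calls.

### The job

Two round-bottom flasks stand in cork rings: put the larger one in the larger heating mantle and the smaller one in the smaller. Lower each gently to the bottom of its well, never dropping it or knocking it hard against a mantle, and leave it resting there with its neck upright. Leave the other flasks, bottles and cups where they are.

Things in the scene. Friction and masses are not known exactly. Their poses are not given: they have to be found in the camera images.
- large_flask: Larger clear-glass round-bottom flask (500 ml, about 160 to 240 g), standing in a cork ring: spherical bulb 105 mm across, upright neck 34 mm across with a white ground band, 168 mm tall over all, rolled lip 39 mm across at the mouth; plain neck from 112 to 162 mm above the origin. Origin at the bulb's lowest point, z along the neck to the mouth.
- large_flask_bulb (a point): Centre of the large flask's bulb, 52.5 mm above its lowest point, on the neck's axis.
- small_flask: Smaller clear-glass round-bottom flask (250 ml, about 100 to 150 g), standing in a cork ring: bulb 85 mm across, upright neck 34 mm across with a white ground band, 143 mm tall over all, lip 39 mm; plain neck from 91 to 137 mm above the origin. Origin at the bulb's lowest point, z along the neck to the mouth.
- small_flask_bulb (a point): Centre of the small flask's bulb, 42.5 mm above its lowest point, on the neck's axis.
- large_mantle: Larger heating mantle, fixed: blue drum, 190 mm across, 119 mm high; control head (86 mm wide, 66 high) stands 37 mm out of its own -x side. On top a deep white-lined well, 120 mm wide, straight-walled above a conical seat sloping 30 degrees; the large bulb rests home with its lowest point 34 mm above the bench, 85 mm below the rim. Origin on the bench on the well's axis, z up.
- large_mantle_seat (a point): Where the centre of the large flask's bulb lies when it rests home in the large mantle: on the well's axis, 86.5 mm above the bench, 32.5 mm below the rim. The lining is hard: pressing on past contact builds force fast, some 15 N per mm.
- small_mantle: Smaller heating mantle, fixed: same kind of blue drum, 160 mm across, 104 mm high, same control head on its own -x side. Its white-lined well is 100 mm wide; the small bulb rests home with its lowest point 34 mm above the bench, 70 mm below the rim. The large flask does not fit in it. Origin on the bench on the well's axis, z up.
- small_mantle_seat (a point): Where the centre of the small flask's bulb lies when it rests home in the small mantle: on the well's axis, 76.5 mm above the bench, 27.5 mm below the rim. The lining is as hard as the large one.
- large_ring: Cork ring, fixed, 120 mm outside, 60 mm hole, 30 mm high, in which the large flask stands at the start (bulb's lowest point 21 mm above the bench). Origin on the bench, in its middle.
- small_ring: Cork ring, fixed, 104 mm outside, 50 mm hole, 30 mm high, in which the small flask stands at the start (bulb's lowest point 22 mm above the bench). Origin on the bench, in its middle. Between the two rings, in front of the robot's foot, stands a low bench balance, not listed: 190 by 170 mm, 63 mm high.
- conical_1: Bystander: flat-bottomed conical flask, 84 mm across the foot, 145 mm tall. Origin under its middle.
- conical_2: Bystander: conical flask with a black stopper, 84 mm across the foot, 162 mm tall. Origin under its middle.
- bottle_1: Bystander: white sample bottle, 62 mm in diameter, 115 mm tall. Origin under its middle.
- bottle_2: Bystander: another white sample bottle, as bottle_1.
- cup_1: Bystander: cream sample cup standing upside down, 72 mm across the rim, 85 mm tall. Origin under its middle.
- cup_2: Bystander: another cream cup, as cup_1.
Things that resemble listed ones, but are neither listed nor needed, are in the scene too. Leave any green or yellow look-alike of the small_flask alone.

How it is judged:
At the end, for the whole second after the job is handed in: Each flask rests at the bottom of the mantle of its own size: bulb centre within 8 mm of the seat point, neck within 0.2 rad of upright, at rest (distance between large_flask_bulb and large_mantle_seat below 0.008 m and angle between each of large_flask, small_flask's own z axis and vertical below 0.2 rad and linear speed of each of large_flask, small_flask below 0.02 m/s and distance between small_flask_bulb and small_mantle_seat below 0.008 m); the robot touches nothing.
It fails at once if A flask was dropped: out of the fingers it moved faster than 0.35 m/s (a fall of about 6 mm) ((contact force between the fingers and large_flask below 0.05 N and linear speed of large_flask above 0.35 m/s) or (contact force between the fingers and small_flask below 0.05 N and linear speed of small_flask above 0.35 m/s)).
It fails at once if A flask was knocked or pressed against a mantle with more than 40 N (contact force between any of large_flask, small_flask and large_mantle above 40 N or contact force between any of large_flask, small_flask and small_mantle above 40 N).
It fails at once if A bystander flask, bottle or cup was shifted more than 30 mm or knocked over (distance of any of conical_1, conical_2, bottle_1, bottle_2, cup_1, cup_2 from where it was at the start of the episode above 0.03 m or angle between any of conical_1, conical_2, bottle_1, bottle_2, cup_1, cup_2's own z axis and vertical above 0.5 rad).
It also fails if it takes over 69 s, if anything falls off the work surface, if the arm or the gripper's body presses on something with over 40 N, if the wrist force passes 120 N, or if a joint passes its speed limit or range.

## Working session

There is one attempt and no reset: what is moved stays moved. The work goes in short steps, Python scripts to look and compute and a tool call to move; the robot and the scene stay as the last step left them, time stands still between calls to the robot, and variables do not carry over. Pictures are saved under pics/ and viewed, at most 12 in all, crops included, and the job is handed in when it is done.

Besides the shell and the picture viewer there is one more tool, called after ">>>" by a JSON object that holds its "op" and its "data". play_rows: Moves the arm, as the interface text tells. Its arguments: {"type":"object","properties":{"increments":{"type":"array"},"force":{"type":"number"}},"required":["increments"]}

```bash
mkdir -p pics; ls
cat > h.py <<'E'
import numpy as np, cv2
from bench import manip
from scipy.spatial.transform import Rotation as Ro
def ray(c,px):
    x=(px[0]-c["cx"])/c["fx"]; y=(px[1]-c["cy"])/c["fy"]
    p=np.array([x,y]); u=p.copy()
    for _ in range(20): u=p/(1+c["k1"]*(u@u))
    d=np.array([u[0],u[1],1.])
    if "R" in c and c.get("R") is not None:
        R=np.array(c["R"]); return -R.T@np.array(c["t"]), R.T@d
    T=c["W"]@np.array(c["tool_from_camera"]); return T[:3,3], T[:3,:3]@d
def atz(c,px,z):
    o,d=ray(c,px); return o+d*(z-o[2])/d[2]
def proj(c,X):
    if "R" in c: p=np.array(c["R"])@X+np.array(c["t"])
    else: p=(np.linalg.inv(c["W"]@np.array(c["tool_from_camera"]))@np.r_[X,1])[:3]
    u=p[:2]/p[2]; u=u*(1+c["k1"]*(u@u)); return np.array([u[0]*c["fx"]+c["cx"],u[1]*c["fy"]+c["cy"]])
def tri(L):
    A=0;b=0
    for c,px in L:
        o,d=ray(c,px); d=d/np.linalg.norm(d); P=np.eye(3)-np.outer(d,d); A=A+P; b=b+P@o
    x=np.linalg.solve(A,b)
    return x,[np.round(proj(c,x)-px,1) for c,px in L]
def cam(n):
    s=manip.read_state(); c=manip.camera(n)
    if n=="wrist":
        W=np.eye(4); W[:3,:3]=Ro.from_euler("xyz",s["orientation"]).as_matrix(); W[:3,3]=s["tcp_pos"]; c["W"]=W
    return c
E
python3 - <<'E'
from h import *
print(manip.grip_depth, manip.read_state())
for n in("scene","side","wrist"):
    c=cam(n); cv2.imwrite(f"pics/{n}0.png",c["img"])
    print(n,c["shot"],c["fx"],c["k1"],c.get("t"), c.get("tool_from_camera"), ray(c,(320,200)))
    for t in["large_flask_bulb","small_flask_bulb","large_flask","small_flask","large_mantle_seat","small_mantle_seat","large_mantle","small_mantle","large_ring","small_ring"]:
        for d in manip.spot_point(t,c)[:4]:
            print(t,round(d["confidence"],2),np.round(np.array(d["centre"])*[640,400],1))
E
```

```text
pics
0.0188 {'time': 0.0, 'joints': array([-8.53927027e-02,  1.31150618e-01,  1.48927933e+00, -2.21975149e-05,
        1.52299795e+00, -8.54076786e-02]), 'qd': array([ 0.00157659, -0.00117863,  0.00122691, -0.00106456, -0.00021329,
        0.00059851]), 'tau': array([-1.61290725e-03, -5.59853125e+01, -4.91755986e+01,  7.67333270e-02,
        3.59135563e-02, -2.97389461e-04]), 'tcp_pos': array([5.99428526e-01, 6.72397048e-05, 2.17593722e-01]), 'orientation': array([-3.13976221e+00, -1.34464029e-04,  1.57081226e+00]), 'force': array([-0.18652984,  0.72322934, -0.26265011]), 'ft_torque': array([-0.01774226,  0.04618429, -0.01637856]), 'finger_force': 0.0, 'gripper_width': 0.9986867630642882}
scene 1 426.58641644264867 -0.10236639262510827 [ 0.32571753 -0.25570313  1.77964625] None (array([1.05887832, 0.73705644, 1.29388611]), array([-0.38102438, -0.43245742, -0.81724641]))
large_flask_bulb 0.44 [267.4 138.6]
small_flask_bulb 0.84 [382.2 235. ]
small_flask_bulb 0.67 [424.6 221.4]
small_flask_bulb 0.63 [448.2 256.2]
small_flask_bulb 0.62 [403.9 196.1]
large_flask 0.51 [383.7 235.5]
large_
[... 1290 characters left out ...]
6085 None [[-6.22172530e-05 -9.54888029e-01 -2.96966072e-01  8.33487233e-02]
 [ 9.99999745e-01  1.51807312e-04 -6.97642732e-04 -2.45521083e-04]
 [ 7.11252314e-04 -2.96966040e-01  9.54887776e-01 -1.66213700e-01]
 [ 0.00000000e+00  0.00000000e+00  0.00000000e+00  1.00000000e+00]] (array([0.59975192, 0.08338401, 0.38484957]), array([-0.02194109, -0.29003255, -0.95702816]))
large_flask_bulb 0.95 [218.9 374.6]
large_flask 0.74 [318.7 247.9]
large_flask 0.59 [232.5 347.9]
large_flask 0.57 [349.9  72.9]
large_mantle_seat 0.7 [317.2 277.6]
small_mantle_seat 0.77 [350.3  63.8]
large_mantle 0.71 [317.6 249.4]
small_mantle 0.64 [235.3 337. ]
small_mantle 0.62 [347.8  73. ]
large_ring 0.97 [231.9 340.2]
```

View pics/scene0.png

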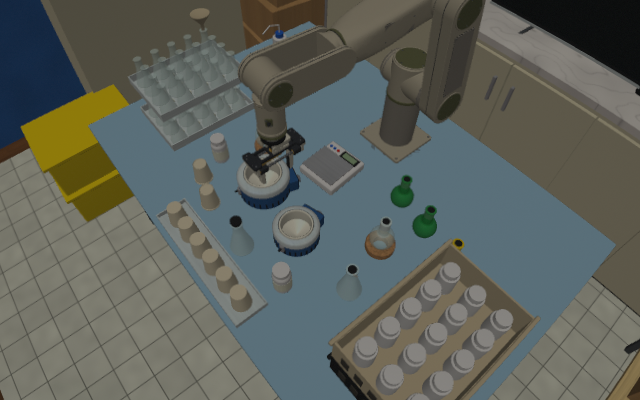

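View pics/side0.png

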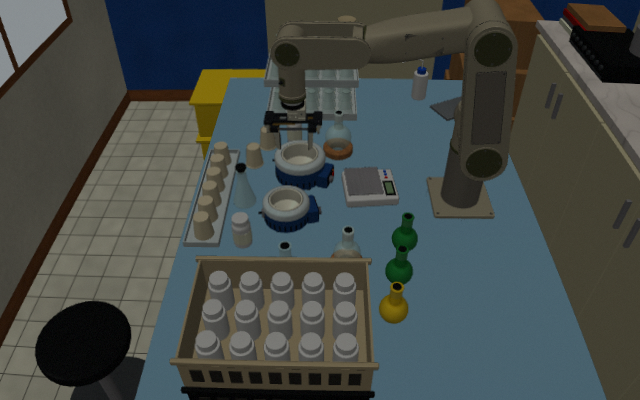

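View pics/wrist0.png

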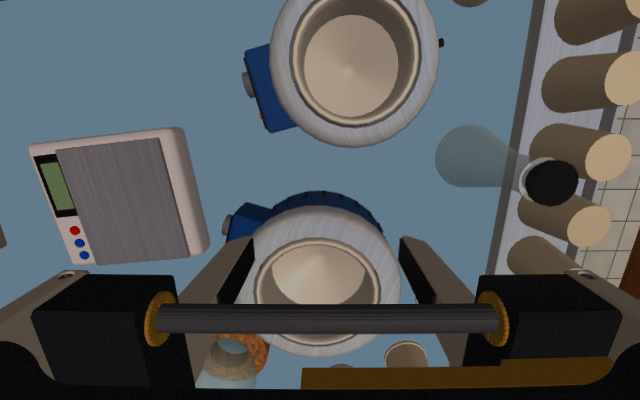

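The scene picture shows the clear small flask on its ring at (380,240) with the green look-alikes at (402,192) and (425,222) and a yellow one at (458,245). The large flask is behind the gripper at side (338,135), the large mantle is at scene (264,180), and the small mantle is at (297,230).

```bash
cat > m.py <<'E'
from h import *
C={n:cam(n) for n in("scene","side","wrist")}
def sp(t,n,near=None):
    L=[np.array(d["centre"])*[640,400] for d in manip.spot_point(t,C[n])]
    if near is not None: L=[p for p in L if np.hypot(*(p-near))<25]
    return L[0] if L else None
Z=dict(large_flask_bulb=.0735,small_flask_bulb=.0645,large_mantle_seat=.0865,small_mantle_seat=.0765,large_mantle=0,small_mantle=0,large_ring=0,small_ring=0,large_flask=.021,small_flask=.022)
near={("scene","large_flask"):(267,140),("scene","small_flask"):(381,240),("side","large_flask"):(337,140),("side","small_flask"):(347,257),
("scene","large_mantle"):(265,185),("side","large_mantle"):(301,170),("scene","small_mantle"):(296,235),("side","small_mantle"):(287,213),("wrist","large_mantle"):(317,265),("wrist","small_mantle"):(349,68),("wrist","large_flask"):(225,360)}
for t,z in Z.items():
    k=t.replace("_bulb","").replace("_seat","").replace("ring","flask"); L=[]
    for n in C:
        if (n,k) not in near: continue
        p=sp(t,n,near[(n,k)])
        if p is not None: L.append((C[n],p)); print(t,n,p.round(1),atz(C[n],p,z).round(4))
    if len(L)>1: print("   tri",tri(L)[0].round(4),tri(L)[1])
for t in["conical_1","bottle_1","cup_1"]:
    for n in("scene","side"):
        for d in manip.spot_point(t,C[n]):
            if d["confidence"]>.4: print(t,n,round(d["confidence"],2),atz(C[n],np.array(d["centre"])*[640,400],0).round(3)[:2])
big=[]
for n,(x,y) in(("scene",(381,237)),("side",(347,250)),("side",(337,135))):
    big.append(cv2.resize(C[n]["img"][y-45:y+45,x-45:x+45],(260,260),interpolation=2))
cv2.imwrite("pics/crop1.png",np.hstack(big))
E
python3 m.py
```

```text
large_flask_bulb scene [267.6 134.5] [ 0.4467 -0.2813  0.0735]
large_flask_bulb side [339.5 133.4] [ 0.4391 -0.2977  0.0735]
large_flask_bulb wrist [218.5 374.7] [ 0.4456 -0.2721  0.0735]
   tri [ 0.4427 -0.283   0.0733] [array([ 0.6, -0.7]), array([-0.8,  2.1]), array([-1. ,  5.6])]
small_flask_bulb scene [381.2 234.7] [0.4185 0.3253 0.0645]
small_flask_bulb side [347.8 252.6] [0.4206 0.3365 0.0645]
   tri [0.4176 0.3252 0.0561] [array([-0.2,  1.1]), array([ 0.8, -0.9])]
large_mantle_seat scene [263.1 176.4] [ 0.5878 -0.1115  0.0865]
large_mantle_seat side [300.6 162.1] [ 0.5859 -0.0905  0.0865]
large_mantle_seat wrist [314.1 278.6] [ 0.5853 -0.1052  0.0865]
   tri [ 0.5848 -0.1176  0.0696] [array([0.1, 1.5]), array([ 0.7, -0.9]), array([0.3, 1.2])]
small_mantle_seat scene [293.8 226. ] [0.6275 0.1189 0.0765]
small_mantle_seat side [286.6 201.4] [0.6248 0.1159 0.0765]
small_mantle_seat wrist [350.4  60.1] [0.6235 0.1339 0.0765]
   tri [0.6258 0.1282 0.0878] [array([ 2. , -0.2]), array([-0.7, -0. ]), array([3.3, 4.3])]
large_mantle scene [266.  193.4] [ 0.593  -0.0992 -0.    ]
large_
[... 901 characters left out ...]
0.2889  0.0152] [array([-0. , -0.1]), array([-0.3,  0.5]), array([-0.9,  0.9])]
small_flask scene [380.  243.5] [0.4241 0.3336 0.022 ]
small_flask side [343.3 263.1] [0.4334 0.3428 0.022 ]
   tri [0.4295 0.3377 0.0225] [array([-0.3,  1.6]), array([ 1.2, -1.3])]
conical_1 scene 0.84 [0.795 0.034]
conical_1 scene 0.74 [0.613 0.378]
conical_1 side 0.68 [0.787 0.035]
bottle_1 scene 0.9 [ 0.617 -0.351]
bottle_1 scene 0.72 [0.761 0.24 ]
bottle_1 side 0.82 [0.765 0.235]
bottle_1 side 0.49 [ 0.627 -0.355]
bottle_1 side 0.46 [ 0.458 -0.301]
cup_1 scene 0.81 [ 0.724 -0.317]
cup_1 scene 0.74 [ 0.775 -0.203]
cup_1 scene 0.42 [ 0.42  -0.335]
cup_1 side 0.81 [ 0.732 -0.306]
cup_1 side 0.61 [ 0.789 -0.202]
```

View pics/crop1.png

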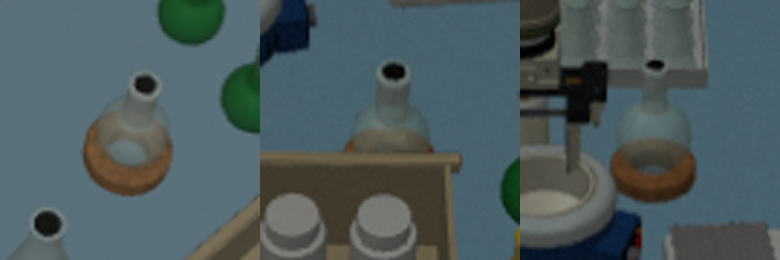

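Run:
```python
from h import *
C={n:cam(n) for n in("scene","side")}
P=dict(box=((447,247),(370,262)),green1=((402,195),(405,237)),green2=((425,225),(400,269)),yellowmouth=((458,244),(397,288)),smallmouth=((386.2,221.4),(348,230)),rackup=((247,82),(358,83)),racklow=((255,103),(356,116)), largemouth=((267,120),(292+(655-520)*90/260,90+65*90/260)))
for k,(a,b) in P.items(): print(k,tri([(C["scene"],a),(C["side"],b)])[0].round(3),tri([(C["scene"],a),(C["side"],b)])[1])
print(atz(C["side"],(292+(655-520)*90/260,90+65*90/260),.189),atz(C["scene"],(386.2,221.4),.165),atz(C["side"],(348,230),.165))
```

```text
box [0.378 0.526 0.229] [array([ 0.5, -2.8]), array([-2.1,  2.3])]
green1 [0.231 0.248 0.045] [array([ 0., -0.]), array([-0.,  0.])]
green2 [0.262 0.388 0.047] [array([ 0.1, -0.5]), array([-0.4,  0.4])]
yellowmouth [0.292 0.529 0.135] [array([-0. ,  0.1]), array([ 0.1, -0.1])]
smallmouth [0.423 0.334 0.162] [array([-0. ,  0.1]), array([ 0.1, -0.1])]
rackup [ 0.369 -0.517  0.166] [array([ 0.6, -3.9]), array([-2.1,  3.2])]
racklow [ 0.361 -0.501  0.031] [array([-0.1,  1. ]), array([ 0.5, -0.8])]
largemouth [ 0.452 -0.26   0.186] [array([ 0.5, -2.9]), array([-1.7,  2.3])]
[ 0.44515217 -0.27121611  0.189     ] [0.42446443 0.33458697 0.165     ] [0.42351317 0.33721493 0.165     ]
```

>>> {"op": "play_rows", "data": {"increments": [{"gripper": 1,"dp": [0,0,-12],"delta_rot": [0,0,0]},{"gripper": 1,"dp": [24,-18,-24],"delta_rot": [0,0,0]},{"gripper": 1,"dp": [36,-28,-20],"delta_rot": [0,0,0]},{"gripper": 1,"dp": [36,-28,-18],"delta_rot": [0,0,0]},{"gripper": 1,"dp": [36,-28,-8],"delta_rot": [0,0,0]},{"gripper": 1,"dp": [36,-28,0],"delta_rot": [0,0,0]},{"gripper": 1,"dp": [24,-24,0],"delta_rot": [0,0,0]},{"gripper": 1,"dp": [18,-16,0],"delta_rot": [0,0,0]},{"gripper": 1,"dp": [10,-7,0],"delta_rot": [0,0,0]},{"gripper": 1,"dp": [0,0,0],"delta_rot": [0,0,0]}]}}

```text
time: 4.38
tcp_pos: [0.4361, 0.2038, 0.2951]
orientation: [3.14, -0.001, 1.574]
force: [-0.0, 0.2, 0.1]
gripper_width: 1.001
finger_force: 0.0
```

Run:
```python
from h import *
c=cam("wrist"); print(c["W"][:3,3])
im=c["img"].copy()
for t in["small_flask","small_flask_bulb","small_ring","small_mantle_seat"]:
    for d in manip.spot_point(t,c)[:2]:
        p=np.array(d["centre"])*[640,400]; z={"small_flask":.022,"small_flask_bulb":.0645,"small_ring":0,"small_mantle_seat":.0765}[t]
        print(t,round(d["confidence"],2),p.round(1),atz(c,p,z).round(4))
for X in([.4235,.335,.165],):
    cv2.circle(im,tuple(int(v) for v in proj(c,np.array(X))),3,(0,0,255),1)
cv2.imwrite("pics/w1.png",im)
```

```text
[0.4361074  0.20380663 0.29512796]
small_flask 0.64 [195.4 138.8] [0.2378 0.2507 0.022 ]
small_flask 0.56 [314.8  82.8] [0.4195 0.3294 0.022 ]
small_flask_bulb 0.96 [196.1  34.3] [0.2734 0.3825 0.0645]
small_flask_bulb 0.76 [316.8  72.8] [0.4237 0.3373 0.0645]
```

View pics/w1.png

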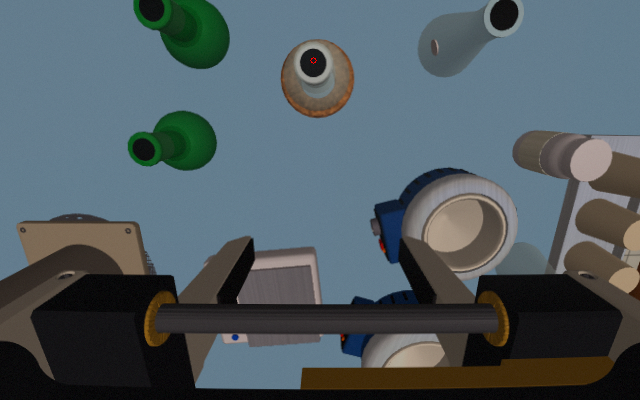

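The small flask's mouth is centred at (313,61), which matches my triangulated (0.4235, 0.335). The two mantles are at (455,225) and (410,350). Next I fit the mantle rims by circle edges and move over the flask.

```bash
cat > rim.py <<'E'
from h import *
from scipy.optimize import differential_evolution
def fit(views,x0,z,rr,rng=.02):
    G=[]
    for c in views:
        g=cv2.GaussianBlur(cv2.cvtColor(c["img"],cv2.COLOR_BGR2GRAY).astype(np.float32),(0,0),1)
        G.append((cv2.Sobel(g,5,1,0),cv2.Sobel(g,5,0,1)))
    a=np.linspace(0,2*np.pi,120,endpoint=False)
    def f(p):
        tot=0
        for c,(gx,gy) in zip(views,G):
            P=np.array([proj(c,np.array([p[0]+p[2]*np.cos(t),p[1]+p[2]*np.sin(t),z])) for t in a])
            T=np.roll(P,-1,0)-np.roll(P,1,0); N=np.c_[T[:,1],-T[:,0]]; N/=np.linalg.norm(N,axis=1)[:,None]+1e-9
            i=P.round().astype(int); ok=(i[:,0]>=0)&(i[:,0]<640)&(i[:,1]>=0)&(i[:,1]<400); i=i.clip(0,[639,399])
            v=(gx[i[:,1],i[:,0]]*N[:,0]+gy[i[:,1],i[:,0]]*N[:,1])*ok
            tot+=abs(np.clip(v,-80,80).sum())/120
        return -tot/len(views)
    r=differential_evolution(f,[(x0[0]-rng,x0[0]+rng),(x0[1]-rng,x0[1]+rng),rr],seed=1,maxiter=40,popsize=10)
    return r.x.round(4),round(r.fun,1)
E
python3 - <<'E'
from rim import *
C={n:cam(n) for n in("scene","side","wrist")}
w0=dict(C["wrist"]); w0["img"]=cv2.imread("pics/wrist0.png"); W=np.eye(4); W[:3,:3]=Ro.from_euler("xyz",[-3.13976,-.00013,1.5708]).as_matrix(); W[:3,3]=[.59943,.00007,.21759]; w0["W"]=W
C["w0"]=w0
for nm,x0,z,ri,ro in(("S",(.624,.128),.104,(.046,.056),(.07,.082)),("L",(.588,-.104),.119,(.056,.066),(.082,.097))):
    for vs in(["w0"],["wrist"],["scene"],["side"]):
        print(nm,vs,"in",*fit([C[v] for v in vs],x0,z,ri),"out",*fit([C[v] for v in vs],x0,z,ro))
E
```

```text
S ['w0'] in [0.6248 0.1292 0.0517] -68.7 out [0.6239 0.1288 0.0743] -44.8
S ['wrist'] in [0.6263 0.1306 0.0555] -70.3 out [0.6206 0.1333 0.0757] -58.2
S ['scene'] in [0.629  0.1379 0.0555] -37.4 out [0.6315 0.135  0.0755] -65.0
S ['side'] in [0.6315 0.1276 0.0465] -33.1 out [0.627  0.1416 0.0752] -68.6
L ['w0'] in [ 0.5892 -0.1057  0.0657] -58.3 out [ 0.5895 -0.0999  0.0885] -41.9
L ['wrist'] in [ 0.5861 -0.1006  0.0609] -28.4 out [ 0.5751 -0.1032  0.0822] -20.5
L ['scene'] in [ 0.593 -0.098  0.066] -39.2 out [ 0.5952 -0.1     0.0912] -66.3
L ['side'] in [ 0.5968 -0.1102  0.056 ] -40.3 out [ 0.5932 -0.0942  0.0908] -69.7
```

>>> {"op": "play_rows", "data": {"increments": [{"gripper": 1,"dp": [16,-2,0],"delta_rot": [0,0,0]},{"gripper": 1,"dp": [30,-4,0],"delta_rot": [0,0,0]},{"gripper": 1,"dp": [34,-4,0],"delta_rot": [0,0,0]},{"gripper": 1,"dp": [30,-3,10],"delta_rot": [0,0,0]},{"gripper": 1,"dp": [16,0,20],"delta_rot": [0,0,0]},{"gripper": 1,"dp": [5,0,25],"delta_rot": [0,0,0]},{"gripper": 1,"dp": [0,0,25],"delta_rot": [0,0,0]},{"gripper": 1,"dp": [0,0,20],"delta_rot": [0,0,0]},{"gripper": 1,"dp": [0,0,0],"delta_rot": [0,0,0]},{"gripper": 1,"dp": [0,0,0],"delta_rot": [0,0,0]}]}}

```text
time: 5.62
tcp_pos: [0.4235, 0.3322, 0.1927]
orientation: [-3.139, 0.002, 1.57]
force: [0.2, -1.0, 0.2]
gripper_width: 1.001
finger_force: 0.0
```

>>> {"op": "play_rows", "data": {"increments": [{"gripper": 1,"dp": [3,0,16],"delta_rot": [0,0,0]},{"gripper": 1,"dp": [0,0,25],"delta_rot": [0,0,0]},{"gripper": 1,"dp": [0,0,22],"delta_rot": [0,0,0]},{"gripper": 1,"dp": [0,0,12],"delta_rot": [0,0,0]},{"gripper": 0.6,"dp": [0,0,0],"delta_rot": [0,0,0]},{"gripper": 0.5,"dp": [0,0,0],"delta_rot": [0,0,0]},{"gripper": 0.45,"dp": [0,0,0],"delta_rot": [0,0,0]},{"gripper": 0.42,"dp": [0,0,0],"delta_rot": [0,0,0]},{"gripper": 0.42,"dp": [0,0,0],"delta_rot": [0,0,0]},{"gripper": 0.42,"dp": [0,0,0],"delta_rot": [0,0,0]}], "force": 15}}

```text
time: 6.45
tcp_pos: [0.4246, 0.3364, 0.12]
orientation: [3.14, -0.001, 1.571]
force: [0.0, 0.8, -0.1]
gripper_width: 0.621
finger_force: 0.0
```

Run:
```python
from h import *
c=cam("wrist"); cv2.imwrite("pics/w2.png",c["img"]); print(manip.read_state()["finger_force"],manip.read_state()["gripper_width"])
```

```text
0.0 0.5766039743798904
```

View pics/w2.png

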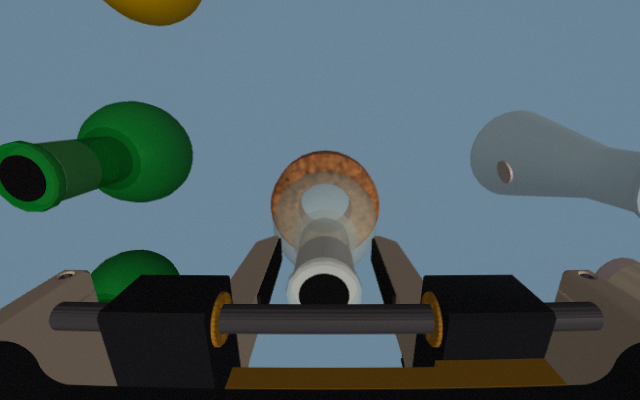

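The neck (mouth at (325,292)) sits centred between the fingers, so I close the gripper fully.

>>> {"op": "play_rows", "data": {"increments": [{"gripper": 0.3,"dp": [0,0,0],"delta_rot": [0,0,0]},{"gripper": 0.3,"dp": [0,0,0],"delta_rot": [0,0,0]},{"gripper": 0.3,"dp": [0,0,0],"delta_rot": [0,0,0]},{"gripper": 0.3,"dp": [0,0,0],"delta_rot": [0,0,0]},{"gripper": 0.3,"dp": [0,0,0],"delta_rot": [0,0,0]},{"gripper": 0.3,"dp": [0,0,0],"delta_rot": [0,0,0]}], "force": 15}}

```text
time: 7.0
tcp_pos: [0.424, 0.336, 0.1189]
orientation: [-3.141, 0.0, 1.571]
force: [-1.1, 0.3, 1.6]
gripper_width: 0.363
finger_force: 15.0
```

Run:
```python
from h import *
s=manip.read_state(); print(s["finger_force"],s["gripper_width"]*93,s["tcp_pos"],s["force"])
c=cam("wrist"); print(proj(c,np.r_[s["tcp_pos"][:2],.165]))
```

```text
14.991908222436905 33.75197062213714 [0.42395004 0.33603833 0.1188904 ] [-1.11231092  0.27830018  1.57125205]
[326.74933426 291.88991253]
```

>>> {"op": "play_rows", "data": {"increments": [{"gripper": 0.3,"dp": [0,0,-4],"delta_rot": [0,0,0]},{"gripper": 0.3,"dp": [0,0,-10],"delta_rot": [0,0,0]},{"gripper": 0.3,"dp": [0,0,-20],"delta_rot": [0,0,0]},{"gripper": 0.3,"dp": [0,0,-28],"delta_rot": [0,0,0]},{"gripper": 0.3,"dp": [0,0,-30],"delta_rot": [0,0,0]},{"gripper": 0.3,"dp": [-4,4,-25],"delta_rot": [0,0,0]},{"gripper": 0.3,"dp": [-12,12,-15],"delta_rot": [0,0,0]},{"gripper": 0.3,"dp": [-20,20,-8],"delta_rot": [0,0,0]},{"gripper": 0.3,"dp": [-25,25,0],"delta_rot": [0,0,0]},{"gripper": 0.3,"dp": [-25,25,0],"delta_rot": [0,0,0]}], "force": 20}}

```text
time: 7.88
tcp_pos: [0.5112, 0.2497, 0.2612]
orientation: [3.139, -0.001, 1.572]
force: [0.1, -0.2, -2.0]
gripper_width: 0.36
finger_force: 20.0
```

>>> {"op": "play_rows", "data": {"increments": [{"gripper": 0.3,"dp": [-25,25,0],"delta_rot": [0,0,0]},{"gripper": 0.3,"dp": [-25,25,0],"delta_rot": [0,0,0]},{"gripper": 0.3,"dp": [-25,25,0],"delta_rot": [0,0,0]},{"gripper": 0.3,"dp": [-20,20,0],"delta_rot": [0,0,0]},{"gripper": 0.3,"dp": [-15,12,0],"delta_rot": [0,0,0]},{"gripper": 0.3,"dp": [-8,6,0],"delta_rot": [0,0,0]},{"gripper": 0.3,"dp": [0,0,0],"delta_rot": [0,0,0]},{"gripper": 0.3,"dp": [0,0,0],"delta_rot": [0,0,0]},{"gripper": 0.3,"dp": [0,0,0],"delta_rot": [0,0,0]}]}}

```text
time: 8.63
tcp_pos: [0.6223, 0.1332, 0.2592]
orientation: [-3.141, -0.0, 1.572]
force: [0.4, 0.4, -0.3]
gripper_width: 0.365
finger_force: 20.0
```

Run:
```python
from rim import *
s=manip.read_state(); print(s["tcp_pos"],s["force"],s["finger_force"])
C={n:cam(n) for n in("scene","side","wrist")}
print(fit([C["wrist"]],(.625,.13),.104,(.046,.056),.015))
o=[]
for n in C:
    im=C[n]["img"].copy()
    for r,z in((.05,.104),(.08,.09)):
        P=np.array([proj(C[n],np.array([.625+r*np.cos(t),.130+r*np.sin(t),z])) for t in np.linspace(0,6.28,80)]).astype(int)
        cv2.polylines(im,[P],True,(0,0,255),1)
    x,y=P.mean(0).astype(int).clip(0,[639,399]); h=55 if n!="wrist" else 110
    y=min(max(y-20,h),399-h); x=min(max(x,h),639-h)
    o.append(cv2.resize(im[y-h:y+h,x-h:x+h],(266,266),interpolation=2))
cv2.imwrite("pics/s1.png",np.hstack(o))
```

```text
[0.62231192 0.13319376 0.25918533] [ 0.3668562   0.40786834 -0.33088604] 19.989444315433502
(array([0.6255, 0.1299, 0.056 ]), np.float64(-68.7))
```

View pics/s1.png

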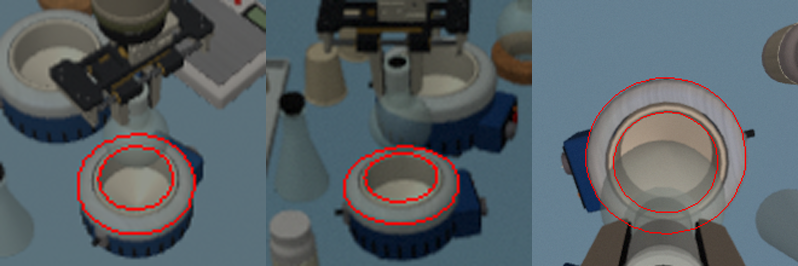

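The overlaid circle matches the small mantle's well in all three views. The flask hangs upright over it, about 3 mm off in x and y.

>>> {"op": "play_rows", "data": {"increments": [{"gripper": 0.3,"dp": [-3,3,0],"delta_rot": [0,0,0]},{"gripper": 0.3,"dp": [0,0,10],"delta_rot": [0,0,0]},{"gripper": 0.3,"dp": [0,0,18],"delta_rot": [0,0,0]},{"gripper": 0.3,"dp": [0,0,20],"delta_rot": [0,0,0]},{"gripper": 0.3,"dp": [0,0,20],"delta_rot": [0,0,0]},{"gripper": 0.3,"dp": [0,0,15],"delta_rot": [0,0,0]},{"gripper": 0.3,"dp": [0,0,12],"delta_rot": [0,0,0]},{"gripper": 0.3,"dp": [0,0,8],"delta_rot": [0,0,0]},{"gripper": 0.3,"dp": [0,0,2],"delta_rot": [0,0,0]},{"gripper": 0.3,"dp": [0,0,0],"delta_rot": [0,0,0]}]}}

```text
time: 9.62
tcp_pos: [0.6258, 0.129, 0.1534]
orientation: [-3.141, 0.0, 1.571]
force: [0.7, 0.4, -1.1]
gripper_width: 0.363
finger_force: 20.0
```

>>> {"op": "play_rows", "data": {"increments": [{"gripper": 0.3,"dp": [0,0,3],"delta_rot": [0,0,0]},{"gripper": 0.3,"dp": [0,0,3],"delta_rot": [0,0,0]},{"gripper": 0.3,"dp": [0,0,3],"delta_rot": [0,0,0]},{"gripper": 0.3,"dp": [0,0,3],"delta_rot": [0,0,0]},{"gripper": 0.3,"dp": [0,0,2],"delta_rot": [0,0,0]},{"gripper": 0.3,"dp": [0,0,0],"delta_rot": [0,0,0]},{"gripper": 0.3,"dp": [0,0,0],"delta_rot": [0,0,0]}]}}

```text
time: 10.2
tcp_pos: [0.6259, 0.129, 0.1397]
orientation: [-3.141, 0.0, 1.571]
force: [1.5, 0.2, -2.3]
gripper_width: 0.356
finger_force: 20.0
```

>>> {"op": "play_rows", "data": {"increments": [{"gripper": 0.3,"dp": [0,0,2],"delta_rot": [0,0,0]},{"gripper": 0.3,"dp": [0,0,2],"delta_rot": [0,0,0]},{"gripper": 0.3,"dp": [0,0,1],"delta_rot": [0,0,0]},{"gripper": 0.3,"dp": [0,0,0.5],"delta_rot": [0,0,0]},{"gripper": 0.3,"dp": [0,0,0],"delta_rot": [0,0,0]},{"gripper": 0.3,"dp": [0,0,0],"delta_rot": [0,0,0]}]}}

```text
time: 10.7
tcp_pos: [0.626, 0.129, 0.1343]
orientation: [-3.142, -0.0, 1.571]
force: [0.3, 0.4, -1.0]
gripper_width: 0.363
finger_force: 20.0
```

>>> {"op": "play_rows", "data": {"increments": [{"gripper": 0.3,"dp": [0,0,1],"delta_rot": [0,0,0]},{"gripper": 0.3,"dp": [0,0,1],"delta_rot": [0,0,0]},{"gripper": 0.3,"dp": [0,0,0],"delta_rot": [0,0,0]},{"gripper": 0.3,"dp": [0,0,0],"delta_rot": [0,0,0]}]}}

```text
time: 11.03
tcp_pos: [0.6263, 0.1291, 0.133]
orientation: [3.141, -0.0, 1.571]
force: [-1.3, -0.4, 4.5]
gripper_width: 0.369
finger_force: 20.0
```

>>> {"op": "play_rows", "data": {"increments": [{"gripper": 0.3,"dp": [0,0,0],"delta_rot": [0,0,0]},{"gripper": 0.3,"dp": [0,0,0.5],"delta_rot": [0,0,0]},{"gripper": 0.3,"dp": [0,0,0.5],"delta_rot": [0,0,0]},{"gripper": 0.3,"dp": [0,0,0],"delta_rot": [0,0,0]}], "force": 4}}

```text
time: 11.37
tcp_pos: [0.6264, 0.1293, 0.1321]
orientation: [3.14, -0.001, 1.571]
force: [-1.1, 0.9, 5.3]
gripper_width: 0.364
finger_force: 4.0
```

>>> {"op": "play_rows", "data": {"increments": [{"gripper": 0.38,"dp": [0,0,0],"delta_rot": [0,0,0]},{"gripper": 0.4,"dp": [0,0,0],"delta_rot": [0,0,0]},{"gripper": 0.43,"dp": [0,0,0],"delta_rot": [0,0,0]},{"gripper": 0.5,"dp": [0,0,0],"delta_rot": [0,0,0]},{"gripper": 0.6,"dp": [0,0,0],"delta_rot": [0,0,0]},{"gripper": 0.7,"dp": [0,0,0],"delta_rot": [0,0,0]},{"gripper": 0.8,"dp": [0,0,0],"delta_rot": [0,0,0]}]}}

```text
time: 11.95
tcp_pos: [0.626, 0.129, 0.1312]
orientation: [-3.141, 0.0, 1.571]
force: [0.2, -0.0, 0.2]
gripper_width: 0.665
finger_force: 0.0
```

Run:
```python
from rim import *
s=manip.read_state(); print(s["tcp_pos"],s["gripper_width"],s["force"])
C={n:cam(n) for n in("scene","side","wrist")}
o=[]
for n in C:
    im=C[n]["img"]; x,y=proj(C[n],np.array([.625,.13,.12])).astype(int)
    h=50 if n!="wrist" else 110
    y=min(max(y,h),399-h); x=min(max(x,h),639-h)
    o.append(cv2.resize(im[y-h:y+h,x-h:x+h],(266,266),interpolation=2))
cv2.imwrite("pics/s2.png",np.hstack(o))
print(proj(C["wrist"],np.array([.625,.13,.177])))
```

```text
[0.62595115 0.12896125 0.13124286] 0.6651229328525261 [ 0.21860881 -0.02794577  0.15260842]
[324.72469377 289.65860709]
```

View pics/s2.png

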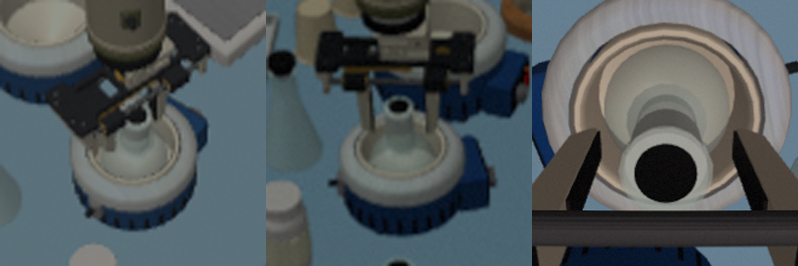

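The small flask is released and stands upright in the well. Now I go up and across, with a stop to see the large mantle.

>>> {"op": "play_rows", "data": {"increments": [{"gripper": 1,"dp": [0,0,-5],"delta_rot": [0,0,0]},{"gripper": 1,"dp": [0,0,-20],"delta_rot": [0,0,0]},{"gripper": 1,"dp": [0,0,-30],"delta_rot": [0,0,0]},{"gripper": 1,"dp": [0,0,-36],"delta_rot": [0,0,0]},{"gripper": 1,"dp": [-15,-3,-36],"delta_rot": [0,0,0]},{"gripper": 1,"dp": [-30,-6,-25],"delta_rot": [0,0,0]},{"gripper": 1,"dp": [-38,-8,-12],"delta_rot": [0,0,0]},{"gripper": 1,"dp": [-38,-8,0],"delta_rot": [0,0,0]},{"gripper": 1,"dp": [-38,-8,0],"delta_rot": [0,0,0]},{"gripper": 1,"dp": [-38,-8,0],"delta_rot": [0,0,0]}]}}

```text
time: 12.93
tcp_pos: [0.5846, -0.0695, 0.2966]
orientation: [3.14, 0.0, 1.571]
force: [0.9, -0.3, -0.5]
gripper_width: 1.0
finger_force: 0.0
```

>>> {"op": "play_rows", "data": {"increments": [{"gripper": 1,"dp": [-38,-8,0],"delta_rot": [0,0,0]},{"gripper": 1,"dp": [-38,-8,0],"delta_rot": [0,0,0]},{"gripper": 1,"dp": [-36,-10,0],"delta_rot": [0,0,0]},{"gripper": 1,"dp": [-36,-10,0],"delta_rot": [0,0,0]},{"gripper": 1,"dp": [-15,-3,0],"delta_rot": [0,0,0]},{"gripper": 1,"dp": [0,0,0],"delta_rot": [0,0,0]},{"gripper": 1,"dp": [0,0,0],"delta_rot": [0,0,0]}]}}

```text
time: 13.52
tcp_pos: [0.5459, -0.2314, 0.2956]
orientation: [3.141, -0.0, 1.569]
force: [0.2, -0.8, -0.6]
gripper_width: 1.003
finger_force: 0.0
```

Run:
```python
from rim import *
s=manip.read_state(); print(s["tcp_pos"])
c=cam("wrist"); cv2.imwrite("pics/w3.png",c["img"])
print(fit([c],(.59,-.102),.119,(.056,.068),.015),fit([c],(.59,-.102),.119,(.082,.097),.015))
for d in manip.spot_point("large_mantle_seat",c)[:2]: print(d["confidence"],atz(c,np.array(d["centre"])*[640,400],.0865))
```

```text
[ 0.54591176 -0.23141013  0.29564606]
(array([ 0.5891, -0.1068,  0.0618]), np.float64(-79.7)) (array([ 0.5886, -0.1069,  0.0893]), np.float64(-48.6))
0.92 [ 0.58706788 -0.10765095  0.0865    ]
```

>>> {"op": "play_rows", "data": {"increments": [{"gripper": 1,"dp": [-10,-12,0],"delta_rot": [0,0,0]},{"gripper": 1,"dp": [-20,-20,0],"delta_rot": [0,0,0]},{"gripper": 1,"dp": [-20,-20,0],"delta_rot": [0,0,0]},{"gripper": 1,"dp": [-20,-20,0],"delta_rot": [0,0,0]},{"gripper": 1,"dp": [-10,-10,0],"delta_rot": [0,0,0]},{"gripper": 1,"dp": [0,0,0],"delta_rot": [0,0,0]},{"gripper": 1,"dp": [0,0,0],"delta_rot": [0,0,0]}]}}

```text
time: 14.2
tcp_pos: [0.4639, -0.3106, 0.2956]
orientation: [3.141, -0.0, 1.571]
force: [-0.0, -0.9, 0.2]
gripper_width: 0.999
finger_force: 0.0
```

Run:
```python
from rim import *
s=manip.read_state(); print(s["tcp_pos"])
c=cam("wrist"); im=c["img"].copy()
print(fit([c],(.445,-.28),.189,(.015,.022),.02))
for t,z in(("large_flask",.021),("large_flask_bulb",.0735),("large_ring",0)):
  for d in manip.spot_point(t,c)[:2]: print(t,d["confidence"],atz(c,np.array(d["centre"])*[640,400],z))
P=proj(c,np.array([.445,-.28,.189])).astype(int); print(P); cv2.circle(im,tuple(P),3,(0,0,255),1)
cv2.imwrite("pics/w4.png",im)
```

```text
[ 0.46393997 -0.31057128  0.2956348 ]
(array([ 0.4457, -0.2766,  0.0174]), np.float64(-76.2))
large_flask 0.92 [ 0.44722789 -0.27729241  0.021     ]
[306 170]
```

View pics/w4.png

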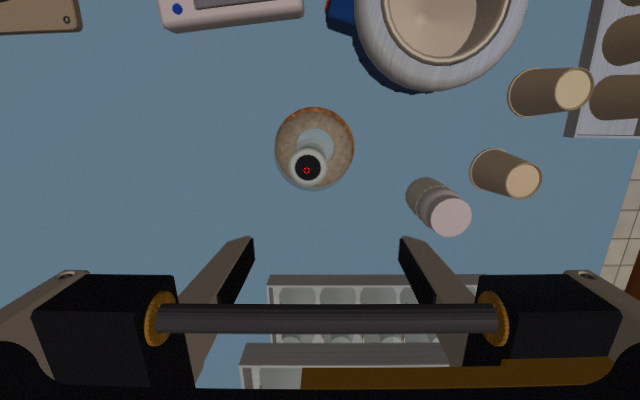

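The large flask's mouth at (308,168) puts it at (0.446, -0.277). The large mantle's axis is at (0.589, -0.107).

>>> {"op": "play_rows", "data": {"increments": [{"gripper": 1,"dp": [12,-6,0],"delta_rot": [0,0,0]},{"gripper": 1,"dp": [16,-8,10],"delta_rot": [0,0,0]},{"gripper": 1,"dp": [6,-4,25],"delta_rot": [0,0,0]},{"gripper": 1,"dp": [0,0,30],"delta_rot": [0,0,0]},{"gripper": 1,"dp": [0,0,15],"delta_rot": [0,0,0]},{"gripper": 1,"dp": [0,0,0],"delta_rot": [0,0,0]},{"gripper": 1,"dp": [0,0,0],"delta_rot": [0,0,0]}]}}

```text
time: 14.98
tcp_pos: [0.446, -0.276, 0.2148]
orientation: [-3.14, -0.001, 1.572]
force: [-0.9, 0.0, -0.0]
gripper_width: 0.997
finger_force: 0.0
```

>>> {"op": "play_rows", "data": {"increments": [{"gripper": 1,"dp": [-1,0,12],"delta_rot": [0,0,0]},{"gripper": 1,"dp": [0,0,20],"delta_rot": [0,0,0]},{"gripper": 1,"dp": [0,0,22],"delta_rot": [0,0,0]},{"gripper": 1,"dp": [0,0,15],"delta_rot": [0,0,0]},{"gripper": 0.6,"dp": [0,0,6],"delta_rot": [0,0,0]},{"gripper": 0.45,"dp": [0,0,0],"delta_rot": [0,0,0]},{"gripper": 0.45,"dp": [0,0,0],"delta_rot": [0,0,0]},{"gripper": 0.45,"dp": [0,0,0],"delta_rot": [0,0,0]},{"gripper": 0.45,"dp": [0,0,0],"delta_rot": [0,0,0]},{"gripper": 0.45,"dp": [0,0,0],"delta_rot": [0,0,0]}], "force": 15}}

```text
time: 15.82
tcp_pos: [0.4467, -0.2785, 0.1417]
orientation: [3.14, 0.001, 1.571]
force: [-0.5, -0.6, -0.3]
gripper_width: 0.618
finger_force: 0.0
```

>>> {"op": "play_rows", "data": {"increments": [{"gripper": 0.4,"dp": [0,0,0],"delta_rot": [0,0,0]},{"gripper": 0.3,"dp": [0,0,0],"delta_rot": [0,0,0]},{"gripper": 0.3,"dp": [0,0,0],"delta_rot": [0,0,0]},{"gripper": 0.3,"dp": [0,0,0],"delta_rot": [0,0,0]},{"gripper": 0.3,"dp": [0,0,0],"delta_rot": [0,0,0]}], "force": 15}}

```text
time: 16.23
tcp_pos: [0.4461, -0.278, 0.1405]
orientation: [3.141, 0.0, 1.571]
force: [-0.2, -0.5, 0.8]
gripper_width: 0.364
finger_force: 15.0
```

>>> {"op": "play_rows", "data": {"increments": [{"gripper": 0.3,"dp": [0,0,-4],"delta_rot": [0,0,0]},{"gripper": 0.3,"dp": [0,0,-10],"delta_rot": [0,0,0]},{"gripper": 0.3,"dp": [0,0,-20],"delta_rot": [0,0,0]},{"gripper": 0.3,"dp": [0,0,-28],"delta_rot": [0,0,0]},{"gripper": 0.3,"dp": [0,0,-30],"delta_rot": [0,0,0]},{"gripper": 0.3,"dp": [0,0,-25],"delta_rot": [0,0,0]},{"gripper": 0.3,"dp": [10,8,-15],"delta_rot": [0,0,0]},{"gripper": 0.3,"dp": [18,15,-6],"delta_rot": [0,0,0]},{"gripper": 0.3,"dp": [22,18,0],"delta_rot": [0,0,0]},{"gripper": 0.3,"dp": [24,20,0],"delta_rot": [0,0,0]}], "force": 25}}

```text
time: 17.07
tcp_pos: [0.5076, -0.2039, 0.2803]
orientation: [3.14, 0.001, 1.569]
force: [0.5, -0.4, -3.0]
gripper_width: 0.364
finger_force: 25.0
```

>>> {"op": "play_rows", "data": {"increments": [{"gripper": 0.3,"dp": [24,20,0],"delta_rot": [0,0,0]},{"gripper": 0.3,"dp": [24,20,0],"delta_rot": [0,0,0]},{"gripper": 0.3,"dp": [22,18,0],"delta_rot": [0,0,0]},{"gripper": 0.3,"dp": [16,14,0],"delta_rot": [0,0,0]},{"gripper": 0.3,"dp": [8,7,0],"delta_rot": [0,0,0]},{"gripper": 0.3,"dp": [3,3,0],"delta_rot": [0,0,0]},{"gripper": 0.3,"dp": [0,0,0],"delta_rot": [0,0,0]},{"gripper": 0.3,"dp": [0,0,0],"delta_rot": [0,0,0]},{"gripper": 0.3,"dp": [0,0,0],"delta_rot": [0,0,0]}]}}

```text
time: 17.82
tcp_pos: [0.5884, -0.1082, 0.2785]
orientation: [-3.141, 0.0, 1.57]
force: [0.9, 0.1, -1.9]
gripper_width: 0.363
finger_force: 25.0
```

Run:
```python
from rim import *
s=manip.read_state(); print(s["tcp_pos"],s["force"],s["finger_force"],s["gripper_width"])
c=cam("wrist"); print(fit([c],(.589,-.107),.119,(.056,.068),.012),fit([c],(.589,-.107),.119,(.084,.094),.012))
cv2.imwrite("pics/w5.png",c["img"]); print(proj(c,np.r_[s["tcp_pos"][:2],s["tcp_pos"][2]+.0485]))
```

```text
[ 0.58837136 -0.1081629   0.27851363] [ 0.86318935  0.08722999 -1.90911551] 24.999602437019348 0.36333954266623125
(array([ 0.5894, -0.1054,  0.0662]), np.float64(-65.1)) (array([ 0.5895, -0.1032,  0.0885]), np.float64(-48.6))
[326.742656   294.87511312]
```

View pics/w5.png

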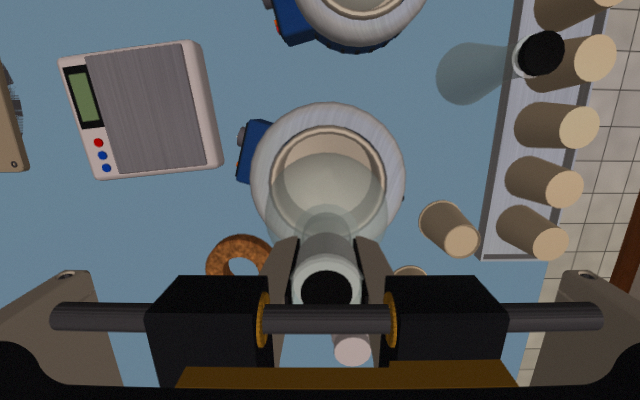

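The flask hangs upright with its mouth at (326,290), and the large well at (328,180) is right beneath it. Descending.

>>> {"op": "play_rows", "data": {"increments": [{"gripper": 0.3,"dp": [1.5,0.5,0],"delta_rot": [0,0,0]},{"gripper": 0.3,"dp": [0,0,10],"delta_rot": [0,0,0]},{"gripper": 0.3,"dp": [0,0,18],"delta_rot": [0,0,0]},{"gripper": 0.3,"dp": [0,0,20],"delta_rot": [0,0,0]},{"gripper": 0.3,"dp": [0,0,20],"delta_rot": [0,0,0]},{"gripper": 0.3,"dp": [0,0,15],"delta_rot": [0,0,0]},{"gripper": 0.3,"dp": [0,0,12],"delta_rot": [0,0,0]},{"gripper": 0.3,"dp": [0,0,8],"delta_rot": [0,0,0]},{"gripper": 0.3,"dp": [0,0,2],"delta_rot": [0,0,0]},{"gripper": 0.3,"dp": [0,0,0],"delta_rot": [0,0,0]}]}}

```text
time: 18.7
tcp_pos: [0.5892, -0.1055, 0.1729]
orientation: [-3.141, -0.0, 1.571]
force: [-0.8, 0.2, -2.6]
gripper_width: 0.361
finger_force: 25.0
```

>>> {"op": "play_rows", "data": {"increments": [{"gripper": 0.3,"dp": [0,0,3],"delta_rot": [0,0,0]},{"gripper": 0.3,"dp": [0,0,3],"delta_rot": [0,0,0]},{"gripper": 0.3,"dp": [0,0,3],"delta_rot": [0,0,0]},{"gripper": 0.3,"dp": [0,0,2],"delta_rot": [0,0,0]},{"gripper": 0.3,"dp": [0,0,1],"delta_rot": [0,0,0]},{"gripper": 0.3,"dp": [0,0,0],"delta_rot": [0,0,0]},{"gripper": 0.3,"dp": [0,0,0],"delta_rot": [0,0,0]}]}}

```text
time: 19.28
tcp_pos: [0.5895, -0.1055, 0.1614]
orientation: [-3.142, -0.0, 1.571]
force: [0.1, -0.5, -2.4]
gripper_width: 0.361
finger_force: 25.0
```

>>> {"op": "play_rows", "data": {"increments": [{"gripper": 0.3,"dp": [0,0,2],"delta_rot": [0,0,0]},{"gripper": 0.3,"dp": [0,0,1],"delta_rot": [0,0,0]},{"gripper": 0.3,"dp": [0,0,1],"delta_rot": [0,0,0]},{"gripper": 0.3,"dp": [0,0,1],"delta_rot": [0,0,0]},{"gripper": 0.3,"dp": [0,0,0],"delta_rot": [0,0,0]},{"gripper": 0.3,"dp": [0,0,0],"delta_rot": [0,0,0]}]}}

```text
time: 19.78
tcp_pos: [0.5894, -0.1055, 0.1563]
orientation: [-3.141, -0.0, 1.571]
force: [0.2, 0.4, -2.3]
gripper_width: 0.363
finger_force: 25.0
```

>>> {"op": "play_rows", "data": {"increments": [{"gripper": 0.3,"dp": [0,0,1],"delta_rot": [0,0,0]},{"gripper": 0.3,"dp": [0,0,0.5],"delta_rot": [0,0,0]},{"gripper": 0.3,"dp": [0,0,0],"delta_rot": [0,0,0]},{"gripper": 0.3,"dp": [0,0,0],"delta_rot": [0,0,0]}]}}

```text
time: 20.12
tcp_pos: [0.5896, -0.1055, 0.155]
orientation: [3.141, 0.0, 1.571]
force: [0.6, 0.4, -1.4]
gripper_width: 0.36
finger_force: 25.0
```

>>> {"op": "play_rows", "data": {"increments": [{"gripper": 0.3,"dp": [0,0,0.5],"delta_rot": [0,0,0]},{"gripper": 0.3,"dp": [0,0,0.5],"delta_rot": [0,0,0]},{"gripper": 0.3,"dp": [0,0,0.3],"delta_rot": [0,0,0]},{"gripper": 0.3,"dp": [0,0,0],"delta_rot": [0,0,0]},{"gripper": 0.3,"dp": [0,0,0],"delta_rot": [0,0,0]}]}}

```text
time: 20.53
tcp_pos: [0.5899, -0.1058, 0.1549]
orientation: [3.14, 0.001, 1.571]
force: [-2.6, -1.5, 6.8]
gripper_width: 0.359
finger_force: 25.0
```

Contact, about 9 N beyond the hanging weight. I loosen the grip, let it settle, and release.

>>> {"op": "play_rows", "data": {"increments": [{"gripper": 0.3,"dp": [0,0,0],"delta_rot": [0,0,0]},{"gripper": 0.3,"dp": [0,0,0.3],"delta_rot": [0,0,0]},{"gripper": 0.3,"dp": [0,0,0.3],"delta_rot": [0,0,0]},{"gripper": 0.3,"dp": [0,0,0],"delta_rot": [0,0,0]}], "force": 4}}

```text
time: 20.87
tcp_pos: [0.5901, -0.106, 0.1542]
orientation: [3.14, 0.001, 1.571]
force: [-0.8, -1.3, 5.6]
gripper_width: 0.362
finger_force: 4.0
```

>>> {"op": "play_rows", "data": {"increments": [{"gripper": 0.38,"dp": [0,0,0],"delta_rot": [0,0,0]},{"gripper": 0.4,"dp": [0,0,0],"delta_rot": [0,0,0]},{"gripper": 0.43,"dp": [0,0,0],"delta_rot": [0,0,0]},{"gripper": 0.5,"dp": [0,0,0],"delta_rot": [0,0,0]},{"gripper": 0.6,"dp": [0,0,0],"delta_rot": [0,0,0]},{"gripper": 0.7,"dp": [0,0,0],"delta_rot": [0,0,0]},{"gripper": 0.9,"dp": [0,0,0],"delta_rot": [0,0,0]},{"gripper": 1,"dp": [0,0,0],"delta_rot": [0,0,0]}]}}

```text
time: 21.53
tcp_pos: [0.5895, -0.1054, 0.1529]
orientation: [-3.142, -0.0, 1.571]
force: [-0.5, 0.8, -0.2]
gripper_width: 0.734
finger_force: 0.0
```

>>> {"op": "play_rows", "data": {"increments": [{"gripper": 1,"dp": [0,0,-5],"delta_rot": [0,0,0]},{"gripper": 1,"dp": [0,0,-20],"delta_rot": [0,0,0]},{"gripper": 1,"dp": [0,0,-30],"delta_rot": [0,0,0]},{"gripper": 1,"dp": [0,0,-36],"delta_rot": [0,0,0]},{"gripper": 1,"dp": [-20,0,-25],"delta_rot": [0,0,0]},{"gripper": 1,"dp": [-36,0,-10],"delta_rot": [0,0,0]},{"gripper": 1,"dp": [-36,0,0],"delta_rot": [0,0,0]},{"gripper": 1,"dp": [-20,0,0],"delta_rot": [0,0,0]},{"gripper": 1,"dp": [0,0,0],"delta_rot": [0,0,0]},{"gripper": 1,"dp": [0,0,0],"delta_rot": [0,0,0]}]}}

```text
time: 22.37
tcp_pos: [0.5892, -0.2184, 0.279]
orientation: [-3.141, -0.0, 1.569]
force: [-0.4, 0.4, 0.3]
gripper_width: 0.998
finger_force: 0.0
```

Run:
```python
from rim import *
s=manip.read_state(); print(s["time"],s["tcp_pos"],s["force"])
C={n:cam(n) for n in("scene","side","wrist")}
for n in C:
    for t,z in(("large_flask_bulb",.0865),("small_flask_bulb",.0765)):
        for d in manip.spot_point(t,C[n])[:4]: print(n,t,round(d["confidence"],2),atz(C[n],np.array(d["centre"])*[640,400],z).round(3)[:2])
print(fit([C["wrist"]],(.589,-.107),.202,(.015,.022),.015),fit([C["wrist"]],(.625,.13),.177,(.015,.022),.015))
im=C["wrist"]["img"]; cr=cv2.resize(C["side"]["img"][100:240,230:370],(400,400),interpolation=2)
cv2.imwrite("pics/end.png",np.hstack([cv2.resize(im[:,120:520],(400,400)),cr]))
```

```text
22.3667 [ 0.58923156 -0.21837585  0.27899537] [-0.39382987  0.36693608  0.27965357]
scene large_flask_bulb 0.73 [ 0.612 -0.079]
scene large_flask_bulb 0.66 [ 0.592 -0.096]
scene small_flask_bulb 0.91 [0.245 0.267]
scene small_flask_bulb 0.77 [0.622 0.121]
scene small_flask_bulb 0.68 [0.64 0.4 ]
scene small_flask_bulb 0.64 [0.282 0.39 ]
side large_flask_bulb 0.77 [ 0.582 -0.103]
side small_flask_bulb 0.97 [0.623 0.134]
side small_flask_bulb 0.9 [0.295 0.553]
side small_flask_bulb 0.89 [0.279 0.421]
side small_flask_bulb 0.75 [0.249 0.304]
(array([ 0.5895, -0.11  ,  0.0175]), np.float64(-47.6)) (array([0.62  , 0.1447, 0.0207]), np.float64(-0.0))
```

View pics/end.png

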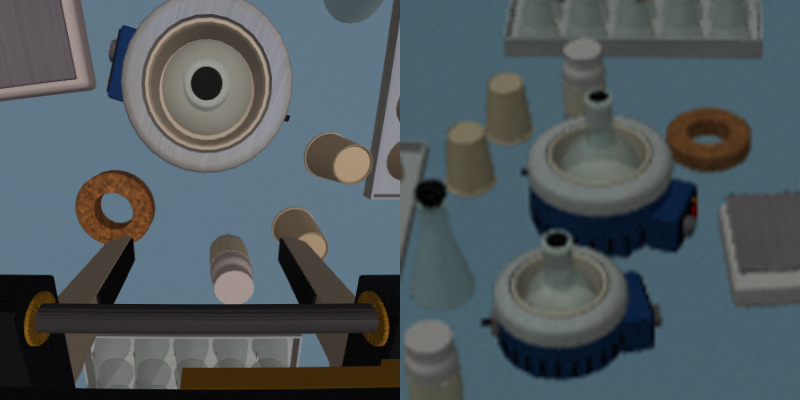

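Both flasks sit upright and centred in their mantles: the large neck is at (207,83) in the left half, and both necks are vertical in the right half. The robot is clear of everything.

```bash
python3 -c "
from bench import manip
print(manip.job_done())"
```

```text
the job is handed in; nothing more can be done
None
```

Both flasks were lowered to first contact, released, and seen standing upright in the mantle of their own size, with no bystander touched; I handed the job in at about 22.5 s of the 69 s allowed, and no verdict came back.

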